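# Clamp down the blue crock's lid

## Robot

A 6-joint arm with a two-finger parallel gripper is mounted at the origin on the work surface. World frame = base frame: x ahead of the robot, y to its left, z up, the work surface at z = 0. Lengths are in m, angles in degrees, forces in N, time in s.
With the tool pointing down it reaches from about 0.4 to 0.825 m from the base axis. Payload 7 kg.
Tool frame: the origin (TCP) lies midway between the tips of the shut fingers; the grasp point (between the pads) lies 19 mm behind it; x points along the fingers, y is the direction in which the jaws open and shut, and the axes are right-handed (so a half turn about x gives the same grasp; the last joint's range is limited). The gripper opens to 88 mm and grips with 3 to 60 N. Pads are 19 mm wide; open, the fingers measure 130 mm over their backs; the gripper's body (78 mm by 193 mm) begins 47 mm behind the grasp point.
Start: joints at [85.09, 20.546, 0.682, 0, -70.136, -16.507], TCP at [0.246, 0.628, 0.227] pointing down, gripper open.
Joint ranges: [-176.03, 176.03], [-82.01, 121.73], [-58.28, 71.71], [-173.87, 95.51], [-174.79, -0.11], [-173.66, 173.66]. Speed limits (degrees/s): [136.94, 136.94, 172.46, 180, 180, 180].

## Interface

Orientations are given as a 3x3 rotation matrix whose columns are the frame's x, y, z axes.
In Python, from bench import sensors, snapshot, camera_params, sign_off gives the robot as it stands.
- The arm moves only by the tool step_arm, never from a script. Its argument "targets" is a list of rows, each a list of 7 numbers: the shift along the tool's x, y, z in cm, then the turn, a rotation vector about the tool's x, y, z in degrees, then the opening, from -1 (shut) to 1 (fully open). A call has 1 to 20 rows; each row is the pose to reach, as a shift and turn from the pose commanded when the call began, along the tool's axes at that moment; what a row does not reach only later rows make up. A row lasts 1/8 s, in which the tool goes at most 62.5 mm and 10.7 degrees, less where a joint would pass 70% of its speed; a pose out of reach is approached as far as the arm can. A call with a gripper value outside its range is refused whole. The fingers move at their own pace and stop on an object; "squeeze" is the grip in N (left out, the last holds). Time passes only in rows, so rows that repeat a pose let the fingers close. It gives the time, the measured TCP pose, the force and the opening at its end, in the units of the state.
- sensors.observe(): the state, without advancing time (a new reading comes with each control period).
- snapshot(name): name is "scene" or "top" or "wrist"; returns the picture (384x512x3 uint8, blue, green, red); there is no depth.
- camera_params(name): a dict with "fovy" (degrees; the focal length in pixels is half the picture's height over the tangent of half this angle, whatever the lens; pixels are square), "cx", "cy" (the principal point, pixels), "R" (3x3) and "t" (3): a world point X has camera coordinates R X + t. Camera axes: x right, y down, z forward; pixel columns grow to the right and rows downward; lengths in m; the calibration is good to about 2 mm. The wrist camera is an equidistant fisheye: a pixel r from the principal point sees the ray r / f radians off the axis. A picture is of the moment at which its call begins: read the wrist's pose just before it. camera_params takes no time and is no camera call; for the wrist camera it gives the pose at the moment of the call.
- sign_off(): hands the job in, once; it reports no verdict.
The state is a dict: "time": time; "joint_pos": joint angles; "qvel": joint speeds; "joint_torque": joint torques, N m; "position": TCP position; "tool_rot": TCP orientation; "wrist_force": force on the tool from outside, world axes, zero at the start; "wrist_torque": the same for the moment, N m; "finger_gap": opening from 0.0 (shut) to 1.0 (fully open).
Only numpy, scipy, OpenCV 4.12 (cv2) and the standard library are available. Lean on these libraries where they do the work, as an engineer would, in place of code of your own. Each camera call takes 0.05 s, during which the arm holds its last target. There are 200 camera calls.

## Task

The terracotta crock's lid is already clamped: the yellow tab on its clamp stands out. Turn the red bar handle of the blue crock's clamp clockwise (seen from above) until its yellow tab pops out too, stop there without screwing it on much further, and let go. Leave the terracotta crock's handle as it is.

Things in the scene. Friction and masses are not known exactly. Their poses are not given: they have to be found in the camera images.
- blue_bar (a point): Middle of the red bar handle, 72 x 14 x 28 mm (long, wide, high), level on top of the blue crock's clamp; 169 mm above the worktop, on the vertical screw axis (bar underside at 155, top at 183). Turns with the bar: x along it, y across, z up. Below: 12 mm screw, steel yoke 176 mm long (top 120), black tab housing 52 mm off the axis (top 138), fixed blue crock 134 mm across.
- blue_screw (a joint): Turn of the blue crock's screw, rad, growing clockwise seen from above (tightening). Starts between 0 and 0.4. The tab pops out at 1.15; at 1.35 the bar lies in line with the yoke, as the terracotta crock's bar already does; beyond 1.65 is overtightened. It turns stiffly (0.08 N m) and stays where it is left.
- blue_tab (a joint): Travel, m, of the yellow sprung tab (16 mm wide) out of the side of the black housing on the blue crock's clamp: 0 flush, 0.014 fully out. Held in until the screw has turned far enough, then springs out at once and stays out.
- terra_screw (a joint): Turn, rad, of the red-handled screw on the fixed terracotta crock, of the same shape and heights as the blue one and at least 240 mm to its left or right. Starts at 0 with its tab already out and its bar in line with its yoke; to be left so.
Mind the look-alikes: they are no part of the job. Of the things shaped like the part that bears terra_screw, the terracotta one is meant.

How it is judged (in metres and radians):
On the way:
1. the blue clamp's tab pops out (value of joint blue_tab above 0.01 m), for 0.1 s.
At the end, for the whole second after the job is handed in: The blue clamp's tab is out by more than 10 mm of its 14, its screw stands still between 1.05 and 1.65 rad (tight, not overtightened or backed off), the terracotta crock's screw is within 0.2 rad of its start (value of joint blue_tab above 0.01 m and value of joint blue_screw between 1.05 and 1.65 rad and velocity of joint blue_screw between -0.05 and 0.05 rad/s and value of joint terra_screw between -0.2 and 0.2 rad); the robot touches nothing.
It fails at once if the blue screw is overtightened past 1.65 rad (value of joint blue_screw above 1.65 rad).
It fails at once if the terracotta crock's screw is turned by more than 0.2 rad (value of joint terra_screw above 0.2 rad or value of joint terra_screw below -0.2 rad).
It also fails if it takes over 32 s, if anything falls off the work surface, if the arm or the gripper's body presses on something with over 40 N, if the wrist force passes 120 N, or if a joint passes its speed limit or range.

## Working session

There is one attempt and no reset: what is moved stays moved. The work goes in short steps, Python scripts to look and compute and a tool call to move; the robot and the scene stay as the last step left them, time stands still between calls to the robot, and variables do not carry over. Pictures are saved under pics/ and viewed, about 8 in all and at most 12, crops included, and the job is handed in when it is done.

Besides the shell and the picture viewer there is one more tool, called by a JSON object that holds its "api" and its "payload", one argument or row to a line. step_arm: Moves the arm, as the interface text tells. Its arguments: {"type":"object","properties":{"targets":{"type":"array"},"squeeze":{"type":"number"}},"required":["targets"]}

```bash
mkdir -p pics; python3 - <<'E'
from bench import *
import cv2,numpy as np
s=sensors.observe();print(s)
for n in("scene","top"):
    cv2.imwrite(f"pics/{n}0.png",snapshot(n));c=camera_params(n);print(n,c)
E
```

```text
{'time': 0.0, 'joint_pos': array([ 8.50914343e+01,  2.05896907e+01,  6.34190556e-01, -1.86712501e-02,
       -7.01357626e+01, -1.65076693e+01]), 'qvel': array([-0.03591496,  0.07537405, -0.07278547, -0.00122449, -0.07836591,
        0.06410429]), 'joint_torque': array([-2.74924656e-03, -5.82707191e+01,  2.93053919e+01,  6.99676126e+00,
        7.12816996e-03, -1.78567143e-04]), 'position': array([0.24631723, 0.62793423, 0.2256501 ]), 'tool_rot': array([[-4.41652253e-04, -3.65243541e-01, -9.30911897e-01],
       [-1.56075228e-03, -9.30910603e-01,  3.65243773e-01],
       [-9.99998684e-01,  1.61423360e-03, -1.58915925e-04]]), 'wrist_force': array([-1.30314104,  0.51317832,  0.43115145]), 'wrist_torque': array([0.01621528, 0.03948245, 0.00414896]), 'finger_gap': 0.9991102065145747}
scene {'fovy': 48.74639923942543, 'cx': 253.01368697326004, 'cy': 192.37709410631524, 'R': array([[ 0.32572229,  0.94530903, -0.01719982],
       [ 0.66296046, -0.24132888, -0.70869162],
       [-0.6740834 ,  0.21943385, -0.7053087 ]]), 't': array([-0.18415888, -0.29030477,  1.29792002])}
top {'fovy': 48.253510235477535, 'cx': 253.92131067647696, 'cy': 199.63395597804364, 'R': array([[ 0.09089097, -0.99584931,  0.00479369],
       [-0.97387638, -0.0898893 , -0.20852987],
       [ 0.20809523,  0.01428502, -0.97800425]]), 't': array([-0.0422041 ,  0.573502  ,  0.98028265])}
```

View pics/scene0.png

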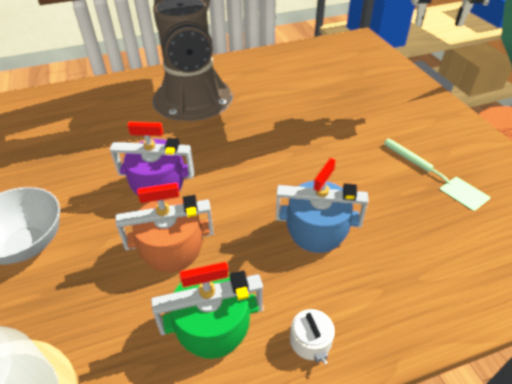

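View pics/top0.png

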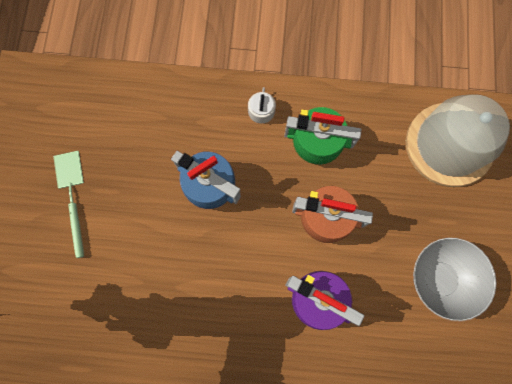

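The blue bar is at top (203,167) and scene (324,175), and its tab is still in. In the top view it lies about 65° off the yoke, which runs from (180,158) to (238,197). The terracotta bar is at top (339,206).

```bash
cat > h.py <<'E'
from bench import *
import cv2,numpy as np
def red(im):
    h=cv2.cvtColor(im,cv2.COLOR_BGR2HSV)
    m=((h[...,0]<4)|(h[...,0]>176))&(h[...,1]>200)&(h[...,2]>120)
    return m.astype(np.uint8)
def ray(c,uv,fish=False):
    f=192/np.tan(np.radians(c["fovy"])/2);d=(np.array(uv)-[c["cx"],c["cy"]])/f
    if fish:
        r=np.linalg.norm(d);v=np.r_[d/r*np.sin(r),np.cos(r)]
    else: v=np.r_[d,1]
    v=c["R"].T@v;return -c["R"].T@c["t"],v/np.linalg.norm(v)
def plane(c,uv,z,fish=False):
    o,d=ray(c,uv,fish);return o+d*(z-o[2])/d[2]
def tri(a,b):
    A=np.zeros((3,3));B=np.zeros(3);
    for o,d in(a,b):
        P=np.eye(3)-np.outer(d,d);A+=P;B+=P@o
    x=np.linalg.solve(A,B);return x,[np.linalg.norm((np.eye(3)-np.outer(d,d))@(x-o)) for o,d in(a,b)]
E
python3 - <<'E'
from h import *
R={}
for n in("scene","top"):
    im=cv2.imread(f"pics/{n}0.png");c=camera_params(n)
    k,l,st,ce=cv2.connectedComponentsWithStats(red(im))
    for i in range(1,k):
        if st[i,4]<60: continue
        p=np.argwhere(l==i)[:,::-1].astype(np.float32)
        r=cv2.minAreaRect(p);b=cv2.boxPoints(r)
        e=[(b[j]+b[(j+1)%4])/2 for j in range(4)]
        L=[np.linalg.norm(e[j]-e[j+2]) for j in(0,1)];j=int(np.argmax(L))
        P=[plane(c,e[q],.178)[:2] for q in(j,j+2)];d=P[1]-P[0]
        print(n,st[i,4],r[0],r[1],plane(c,ce[i],.172).round(3),"len",np.linalg.norm(d).round(4),"ang",(np.degrees(np.arctan2(d[1],d[0]))%180).round(1))
        R.setdefault(n,[]).append((ce[i],c))
for a,c in R["scene"]:
    for b,g in R["top"]:
        x,e=tri(ray(c,a),ray(g,b))
        if max(e)<.006 and .1<x[2]<.25: print(x.round(4),np.round(e,4),a.round(),b.round())
c=camera_params("top")
d=plane(c,(238,197),.12)-plane(c,(180,158),.13);print("yoke",np.degrees(np.arctan2(d[1],d[0]))%180)
E
```

```text
scene 347 (144.5, 128.5) (11.0, 33.0) [ 0.357 -0.168  0.172] len 0.0698 ang 69.6
scene 219 (323.7837829589844, 174.7027130126953) (8.137334823608398, 32.31684494018555) [0.618 0.124 0.172] len 0.0827 ang 129.8
scene 498 (157.8000030517578, 192.40000915527344) (12.996881484985352, 39.30256652832031) [ 0.558 -0.175  0.172] len 0.0684 ang 83.0
scene 578 (204.1231689453125, 274.09521484375) (13.473272323608398, 45.72132873535156) [ 0.756 -0.141  0.172] len 0.0671 ang 84.4
top 172 (327.5776672363281, 117.2494125366211) (31.247041702270508, 6.6884446144104) [ 0.756 -0.139  0.172] len 0.0699 ang 89.0
top 158 (201.73077392578125, 166.34613037109375) (5.269651412963867, 30.785860061645508) [0.615 0.13  0.172] len 0.0672 ang 130.5
top 215 (338.5087585449219, 204.45407104492188) (33.726951599121094, 7.250594139099121) [ 0.557 -0.173  0.172] len 0.0719 ang 84.2
top 194 (329.5298156738281, 300.51605224609375) (34.47383117675781, 5.96011209487915) [ 0.354 -0.166  0.172] len 0.0691 ang 67.1
[ 0.3536 -0.1671  0.1694] [0.0007 0.0007] [145. 129.] [330. 301.]
[0.6152 0.1282 0.1686] [0.0023 0.0023] [324. 175.] [202. 166.]
[ 0.5572 -0.1744  0.1711] [0.0011 0.0011] [158. 192.] [338. 205.]
[ 0.7559 -0.14    0.1722] [0.0006 0.0006] [204. 274.] [328. 117.]
yoke 61.42544413198294
```

The blue bar measures (0.616, 0.128, 0.169) at 130.5°. The yoke is at about 62°, so the bar has about 68° left to turn and then lines up with it. I'll move above it and check with the wrist camera.

{"api": "step_arm", "payload": {
  "targets": [
    [-3.4,3,-5,5,0,0,1],
    [-3.4,7,-11,8,0,0,1],
    [-3.4,10,-16,12,0,0,1],
    [-3.4,13,-21,16,0,0,1],
    [-3.4,16.5,-26.4,20,0,0,1],
    [-3.4,19,-31,24,0,0,1],
    [-3.4,22,-36,28,0,0,1],
    [-3.4,26,-41,28,0,0,1],
    [-3.4,29,-46,28,0,0,1],
    [-3.4,31,-50,28,0,0,1],
    [-3.4,33,-52.7,28,0,0,1],
    [-3.4,33,-52.7,28,0,0,1],
    [-3.4,33,-52.7,28,0,0,1],
    [-3.4,33,-52.7,28,0,0,1],
    [-3.4,33,-52.7,28,0,0,1]
  ]
}}

```text
time: 1.98
position: [0.6162, 0.1296, 0.2608]
tool_rot: [[0.0, -0.759, -0.652], [0.0, -0.652, 0.759], [-1.0, -0.0, 0.0]]
wrist_force: [0.8, 0.3, 0.3]
finger_gap: 1.002
```

```bash
python3 - <<'E'
from h import *
s=sensors.observe();print(s["time"],s["position"],s["tool_rot"].round(4),s["joint_pos"].round(1))
c=camera_params("wrist");print(c);cv2.imwrite("pics/w1.png",snapshot("wrist"))
E
```

```text
1.975 [0.61624431 0.1295964  0.26076988] [[ 3.000e-04 -7.586e-01 -6.515e-01]
 [ 2.000e-04 -6.515e-01  7.586e-01]
 [-1.000e+00 -3.000e-04  0.000e+00]] [ 29.6  15.2  -2.4  -0.  -72.3  11.1]
{'fovy': 65.70646984690485, 'cx': 257.1321143092045, 'cy': 190.75597664822362, 'R': array([[-7.58934034e-01, -6.51167490e-01, -1.79019248e-04],
       [-6.26406769e-01,  7.30000331e-01,  2.73338756e-01],
       [-1.77858628e-01,  2.07558224e-01, -9.61917820e-01]]), 't': array([0.55203361, 0.24785413, 0.50498973])}
```

View pics/w1.png

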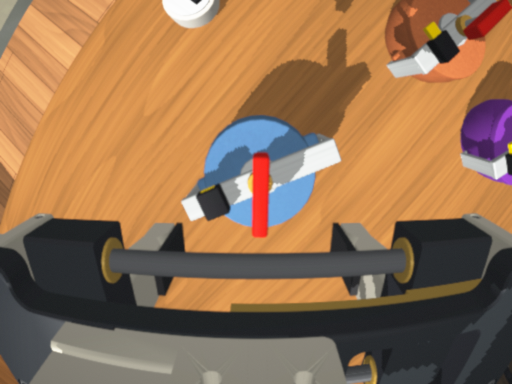

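The wrist view shows the bar running from (260,153) to (260,236), almost exactly along the tool's z. The yoke runs from (185,210) to (338,150), and the tab is in. I'll measure the bar and the yoke.

```bash
python3 - <<'E'
from h import *
im=cv2.imread("pics/w1.png");c=camera_params("wrist");m=red(im);m[:,:200]=0;m[:,320:]=0
p=np.argwhere(m)[:,::-1].astype(np.float32);r=cv2.minAreaRect(p);print(r)
b=cv2.boxPoints(r);b=b[np.argsort(b[:,1])];e=[b[:2].mean(0),b[2:].mean(0)]
for z in(.155,.169,.183):
    P=[plane(c,q,z,True) for q in e];d=P[0]-P[1];print(z,P[0].round(4),P[1].round(4),(P[0]+P[1])[:2]/2,np.linalg.norm(d),np.degrees(np.arctan2(d[1],d[0]))%180)
ct=camera_params("top");print("tri",tri(ray(c,p.mean(0),True),ray(ct,(201.9,166.3))))
# yoke top: bright grey mask
h=cv2.cvtColor(im,cv2.COLOR_BGR2HSV);g=((h[...,1]<40)&(h[...,2]>150)).astype(np.uint8);g[:,:170]=0;g[:,345:]=0;g[:135]=0;g[222:]=0
k,l,st,ce=cv2.connectedComponentsWithStats(g)
q=np.argwhere(np.isin(l,[i for i in range(1,k) if st[i,4]>40]))[:,::-1]
W=np.array([plane(c,x,.12,True)[:2] for x in q]);w=W.mean(0);u=np.linalg.svd(W-w,full_matrices=0)[2][0]
print("yoke",len(q),w,np.degrees(np.arctan2(u[1],u[0]))%180,np.ptp((W-w)@u))
E
```

```text
((260.5, 194.99996948242188), (14.999998092651367, 81.99998474121094), 0.0)
0.155 [0.6354 0.1025 0.155 ] [0.5833 0.1629 0.155 ] [0.60932511 0.13271101] 0.07972814177983949 130.80760713128532
0.169 [0.6369 0.101  0.169 ] [0.5876 0.1581 0.169 ] [0.6122384 0.1295671] 0.07548590406821692 130.80760713128532
0.183 [0.6384 0.0995 0.183 ] [0.5919 0.1534 0.183 ] [0.61515168 0.12642319] 0.07124366635659439 130.80760713128532
tri (array([0.61475056, 0.12824602, 0.17337096]), [np.float64(0.0009447343409763431), np.float64(0.0009447343409763333)])
yoke 2690 [0.60759961 0.11374891] 62.94476583533437 0.17350558281350922
```

{"api": "step_arm", "payload": {
  "targets": [
    [2,0.25,-0.1,0,0,0,1],
    [4.5,0.25,-0.1,0,0,0,1],
    [7,0.25,-0.1,0,0,0,0.6],
    [9,0.25,-0.1,0,0,0,0.3],
    [10.2,0.25,-0.1,0,0,0,0.3],
    [10.8,0.25,-0.1,0,0,0,0.3],
    [10.8,0.25,-0.1,0,0,0,0.3]
  ],
  "squeeze": 35
}}

```text
time: 2.9
position: [0.6154, 0.1265, 0.1527]
tool_rot: [[0.0, -0.759, -0.651], [-0.0, -0.651, 0.759], [-1.0, -0.0, -0.0]]
wrist_force: [-1.2, 0.1, 0.1]
finger_gap: 0.65
```

{"api": "step_arm", "payload": {
  "targets": [
    [0,0,0,0,0,0,-0.3],
    [0,0,0,0,0,0,-0.6],
    [0,0,0,0,0,0,-1],
    [0,0,0,0,0,0,-1],
    [0,0,0,0,0,0,-1],
    [0,0,0,0,0,0,-1]
  ]
}}

```text
time: 3.65
position: [0.6156, 0.1265, 0.1526]
tool_rot: [[0.0, -0.759, -0.651], [0.0, -0.651, 0.759], [-1.0, -0.001, -0.0]]
wrist_force: [1.7, 0.3, -0.5]
finger_gap: 0.161
```

The gap of 14.2 mm matches the bar's width, and the side force is small. I'll turn it part of the way.

{"api": "step_arm", "payload": {
  "targets": [
    [0,0,0,4,0,0,-1],
    [0,0,0,8,0,0,-1],
    [0,0,0,12,0,0,-1],
    [0,0,0,16,0,0,-1],
    [0,0,0,20,0,0,-1],
    [0,0,0,24,0,0,-1],
    [0,0,0,28,0,0,-1],
    [0,0,0,32,0,0,-1],
    [0,0,0,36,0,0,-1],
    [0,0,0,40,0,0,-1],
    [0,0,0,40,0,0,-1]
  ]
}}

```text
time: 5.03
position: [0.6141, 0.126, 0.1526]
tool_rot: [[-0.002, -1.0, -0.009], [-0.001, -0.009, 1.0], [-1.0, 0.002, -0.001]]
wrist_force: [-4.8, -0.1, 4.4]
finger_gap: 0.158
```

```bash
python3 - <<'E'
from h import *
s=sensors.observe();print(s["wrist_force"],s["wrist_torque"],s["joint_pos"].round(1))
E
```

```text
[-4.8404274  -0.14417109  4.43377946] [ 0.13463032  1.5372995  -0.02427799] [ 29.4  19.3 -11.3  -0.  -59.5 -28.9]
```

{"api": "step_arm", "payload": {
  "targets": [
    [0,0,0,4,0,0,-1],
    [0,0,0,8,0,0,-1],
    [0,0,0,12,0,0,-1],
    [0,0,0,16,0,0,-1],
    [0,0,0,19,0,0,-1],
    [0,0,0,22,0,0,-1],
    [0,0,0,24,0,0,-1],
    [0,0,0,24,0,0,-1],
    [0,0,0,24,0,0,-1]
  ]
}}

```text
time: 6.15
position: [0.6132, 0.1262, 0.1526]
tool_rot: [[-0.004, -0.918, 0.398], [-0.001, 0.398, 0.918], [-1.0, 0.003, -0.002]]
wrist_force: [-9.3, 2.3, 6.6]
finger_gap: 0.157
```

```bash
python3 - <<'E'
from h import *
s=sensors.observe();print(s["wrist_force"],s["wrist_torque"],s["joint_pos"].round(1))
a=snapshot("scene")[130:290,220:420];b=snapshot("wrist")
cv2.imwrite("pics/c2.png",np.hstack([cv2.resize(a,(400,320),interpolation=2),cv2.resize(b,(400,300))[:,:] if 0 else cv2.copyMakeBorder(cv2.resize(b,(400,300)),0,20,0,0,0)]))
E
```

```text
[-9.31549274  2.32734477  6.56705156] [ 0.70889454  3.11918591 -0.09345593] [ 29.4  19.3 -11.3  -0.1 -59.6 -52.8]
```

View pics/c2.png

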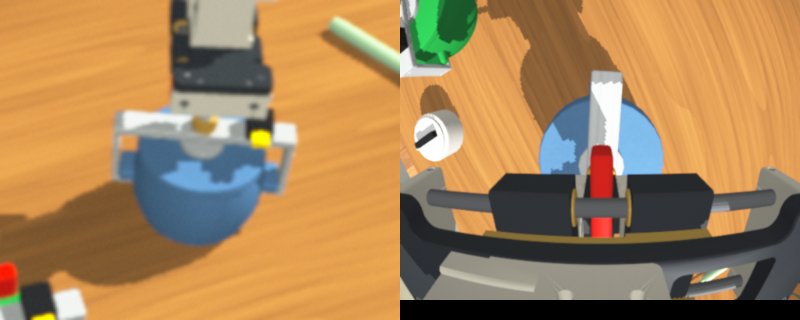

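The yellow tab is out at crop (260,138), and the bar is a few degrees short of in line with the yoke. I'll let go and lift.

{"api": "step_arm", "payload": {
  "targets": [
    [0,0,0,0,0,0,-0.3],
    [0,0,0,0,0,0,0.1],
    [0,0,0,0,0,0,0.3],
    [0,0,0,0,0,0,0.3],
    [0,0,0,0,0,0,0.3],
    [-1,0,0,0,0,0,0.3],
    [-3,0,0,0,0,0,0.3],
    [-6,0,0,0,0,0,0.3],
    [-9,0,0,0,0,0,0.3],
    [-12,0,0,0,0,0,0.3],
    [-14,0,0,0,0,0,0.3],
    [-14,0,-5,0,0,0,0.3],
    [-14,0,-10,0,0,0,0.3],
    [-14,0,-10,0,0,0,0.3],
    [-14,0,-10,0,0,0,0.3]
  ]
}}

```text
time: 8.12
position: [0.5758, 0.0345, 0.2935]
tool_rot: [[0.001, -0.917, 0.398], [0.001, 0.398, 0.917], [-1.0, -0.001, 0.001]]
wrist_force: [-0.2, 0.5, -0.5]
finger_gap: 0.647
```

```bash
python3 - <<'E'
from h import *
s=sensors.observe();print(s["time"],s["position"],s["wrist_force"],s["wrist_torque"],abs(s["qvel"]).max())
c=camera_params("wrist");b=snapshot("wrist");a=snapshot("scene")[100:300,90:390]
cv2.imwrite("pics/c3.png",np.hstack([cv2.resize(a,(450,300),interpolation=2),cv2.resize(b[:264],(350,300))]))
m=red(b);k,l,st,ce=cv2.connectedComponentsWithStats(m)
for i in range(1,k):
    if st[i,4]<100: continue
    p=np.argwhere(l==i)[:,::-1].astype(np.float32);r=cv2.minAreaRect(p);B=cv2.boxPoints(r)
    e=[(B[j]+B[(j+1)%4])/2 for j in range(4)];j=int(np.argmax([np.linalg.norm(e[j]-e[j+2]) for j in(0,1)]))
    P=[plane(c,e[q],.176,True) for q in(j,j+2)];d=P[1]-P[0]
    print(((P[0]+P[1])/2).round(3),np.linalg.norm(d).round(4),(np.degrees(np.arctan2(d[1],d[0]))%180).round(1))
E
```

```text
8.125 [0.57581575 0.03447578 0.29347839] [-0.23572598  0.47819749 -0.52755467] [ 0.09855004 -0.04688989  0.02949796] 1.0236076930404114
[ 0.559 -0.146  0.176] 0.0249 84.3
[ 0.75  -0.138  0.176] 0.0717 84.9
[0.599 0.095 0.176] 0.0113 156.5
[0.625 0.145 0.176] 0.0305 66.4
```

View pics/c3.png

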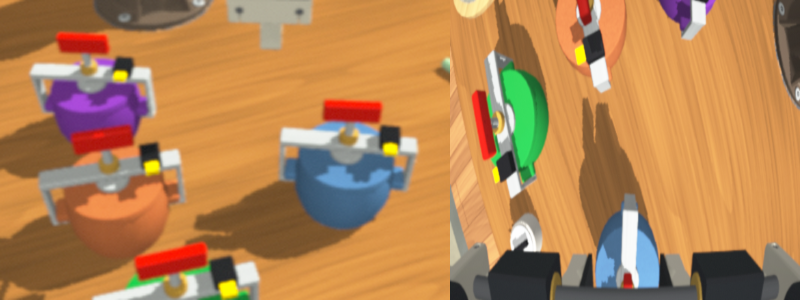

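The blue tab is out at crop (388,148). The bar is at 66.4°, against 62–63° for the yoke, so the screw is at about 1.28 rad. The terracotta bar is still at 84.3° (84.2° at the start). The arm is clear and still, with no force on it.

```bash
python3 -c "
from bench import *
print(sign_off())"
```

```text
the job is handed in; nothing more can be done
None
```

I gripped the blue crock's red bar, turned it 64° clockwise until its yellow tab popped out, let go, lifted clear and handed the job in at about 8 s. `sign_off` reports no verdict.

- **Blue clamp:** the final scene picture shows the tab out. The bar measured 66.4° from a partly hidden view, against about 62–63° for the yoke. That puts the screw at about 1.28 rad, within 1.05–1.65.
- **Terracotta crock:** its bar reads 84.3°, against 84.2° at the start, also from a partly hidden view.
- **Robot:** clear of everything, with wrist force under 1 N after letting go. The highest I read while turning was about 12 N.
- **Disagreement:** the two fixed cameras' sight lines to the blue bar missed each other by about 4–5 mm. The wrist view settled its position, and the grip closed to 14.2 mm on the 14 mm bar.

No check failed.

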